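# Sweep the screw caps off the sorting tray's board into its trough

### The job

Sweep the three white screw caps across the blue sorting tray with your fingertips, over the board's open edge and down into the tray's trough. Slide them only: do not pinch, lift or press hard on them. Leave the small amber vial standing where it is among them, and everything else on the counter alone.

Things in the scene. Friction and masses are not known exactly. Their poses are not given: they have to be found in the camera images.
- tray: Fixed blue tray, origin on the counter (z = 0); mm in its frame: x along the trough, y from board to trough. Board: x -134..134, y -124..90, face 40 high, lip on three sides 6 thick, top 52 high; open edge without lip at y = 90. Trough beyond it: inside x -134..134, y 90..164, grey floor 6 high, outer walls 6 thick, top 52 high. Yaw within 0.3 rad of 0, so the trough is on the robot's left.
- cap_a_center (a point): White ribbed screw cap lying flat on the tray's board, a solid disc 38 mm in diameter and 15 mm high, about 12 g, free to slide; this point is its centre, 7.5 mm above its underside.
- cap_b_center (a point): White ribbed screw cap lying flat on the tray's board, a solid disc 38 mm in diameter and 15 mm high, about 12 g, free to slide; this point is its centre, 7.5 mm above its underside.
- cap_c_center (a point): White ribbed screw cap lying flat on the tray's board, a solid disc 38 mm in diameter and 15 mm high, about 12 g, free to slide; this point is its centre, 7.5 mm above its underside.
- vial_mid (a point): Small amber vial with a black cap, 27 mm in diameter and 55 mm high, standing loose on the tray's board in line with the caps (caps and vial lie about 60 mm apart along the tray's x, none in another's way to the trough); point on its axis, half-way up. To be left alone.
- stock_bottle_mid (a point): White stock bottle with a green cap and label, 64 mm in diameter, 110 mm high, on the counter to the left; point half-way up. To be left alone.
- amber_bottle_mid (a point): Amber bottle with a white cap, 60 mm in diameter, 120 mm high, on the counter to the right; point half-way up. To be left alone.
- blue_jar_mid (a point): White jar with a blue cap, 60 mm in diameter, 85 mm high, on the counter beyond the tray; point half-way up. To be left alone.
- mortar_mid (a point): White ceramic mortar bowl, 90 mm across, 60 mm high, on the counter to the right; point half-way up. To be left alone.
- spatula_grip (a point): Spatula 180 mm long lying on the counter at the front left; point on its handle. To be left alone.
Things that resemble listed ones, but are neither listed nor needed, are in the scene too. Leave any red or yellow look-alike of the part that bears cap_b_center alone.

How it is judged:
By the outcome, as a careful person would: the job done as asked, in the order asked, and still so for the second after the job is handed in, with the robot touching nothing.
It also fails if it takes over 53 s, if anything falls off the work surface, if the arm or the gripper's body presses on something with over 40 N, if the wrist force passes 120 N, or if a joint passes its speed limit or range.

### The arm

A 6-joint arm with a two-finger parallel gripper is mounted at the origin on the work surface. World frame = base frame: x ahead of the robot, y to its left, z up, the work surface at z = 0. Lengths are in m, angles in rad, forces in N, time in s.
With the tool pointing down it reaches from about 0.35 to 0.85 m from the base axis. Payload 8.1 kg.
Tool frame: the origin (TCP) lies between the finger pads; the fingertips stand nose_length ahead of it and the grasp point (between the pads) lies 2 mm behind it (nose_length is the distance from the TCP to the fingertips, in m); z points along the fingers, x is the direction in which the jaws open and shut, and the axes are right-handed (so a half turn about z gives the same grasp; the last joint's range is limited). The gripper opens to 93 mm and grips with 3 to 60 N. Pads are 15 mm wide; open, the fingers measure 128 mm over their backs; the gripper's body (75 mm by 188 mm) begins 65 mm behind the grasp point.
Start: joints at [-1.248, 0.13, 1.488, -0, 1.523, -0.085], TCP at [0.238, -0.551, 0.214] pointing down, gripper open.
Joint ranges: [-2.96, 2.96], [-0.89, 2.26], [0.02, 2.5], [-1.34, 4.48], [0, 2.73], [-2.66, 2.66]. Speed limits (rad/s): [2.39, 2.39, 2.79, 3.14, 3.14, 3.14].

### API

Orientations are given as a rotation vector (axis times angle).
In Python, from plant import * gives the robot as it stands.
- The arm moves only by the tool carry_out, never from a script. Its argument "steps" is a list of rows, each an object with "xyz": the shift along the world's x, y, z in cm, a list of three; "rot": the turn, a rotation vector about the world's x, y, z in degrees, a list of three. In form: [{"xyz": [tx, ty, tz], "rot": [rx, ry, rz]}, ...]. A call has 1 to 10 rows; each row is the pose to reach, as a shift and turn from the pose commanded when the call began; what a row does not reach only later rows make up. A row lasts 1/10 s, in which the tool goes at most 50 mm and 8.59 degrees, less where a joint would pass 70% of its speed; a pose out of reach is approached as far as the arm can. A call with a gripper value outside its range is refused whole. "grip" is the opening, from 0 (shut) to 1 (fully open), set as the call begins (left out, the last holds). The fingers move at their own pace and stop on an object; "force" is the grip in N (left out, the last holds). Time passes only in rows, so rows that repeat a pose let the fingers close. It gives the time, the measured TCP pose, the force and the opening at its end, in the units of the state.
- read_state(): the state, without advancing time (a new reading comes with each control period).
- read_camera(name): name is "side" or "top"; returns the picture (420x560x3 uint8, red, green, blue); there is no depth.
- calibration(name): a dict with "fov_y" (degrees; the focal length in pixels is half the picture's height over the tangent of half this angle, whatever the lens; pixels are square), "cx", "cy" (the principal point, pixels), "xyz" and "attitude" of the camera in the world. Camera axes: x right, y down, z forward; pixel columns grow to the right and rows downward; lengths in m; the calibration is good to about 2 mm. A picture is of the moment at which its call begins. calibration takes no time and is no camera call.
- close_job(): hands the job in, once; it reports no verdict.
The state is a dict: "t": time; "q": joint angles; "dq": joint speeds; "joint_torque": joint torques, N m; "tool_pos": TCP position; "orientation": TCP orientation; "force": force on the tool from outside, world axes, zero at the start; "wrist_torque": the same for the moment, N m; "opening": finger opening in m.
Only numpy, scipy, OpenCV 4.12 (cv2) and the standard library are available. Lean on these libraries where they do the work, as an engineer would, in place of code of your own. Each camera call takes 0.05 s, during which the arm holds its last target.

## Working session

There is one attempt and no reset: what is moved stays moved. The work goes in short steps, Python scripts to look and compute and a tool call to move; the robot and the scene stay as the last step left them, time stands still between calls to the robot, and variables do not carry over. Pictures are saved under pics/ and viewed, and the job is handed in when it is done.

Besides the shell and the picture viewer there is one more tool, called after ">>>" by a JSON object that holds its "fn" and its "kwargs", one argument or row to a line. carry_out: Moves the arm, as the interface text tells. Its arguments: {"type":"object","properties":{"steps":{"type":"array","items":{"type":"object","properties":{"xyz":{"type":"array","items":{"type":"number"}},"rot":{"type":"array","items":{"type":"number"}}}}},"grip":{"type":"number"},"force":{"type":"number"}},"required":["steps"]}

```bash
ls; mkdir -p pics
python3 - <<'E'
from plant import *
import cv2
for n in ("top","side"):
    im=read_camera(n); cv2.imwrite(f"pics/{n}0.png",im[:,:,::-1]); print(n,calibration(n))
s=read_state(); print(s)
try: print(nose_length)
except Exception as e: print(e)
E
```

```text
pics
top {'fov_y': 53.91351822862267, 'cx': 277.00967760679737, 'cy': 208.46747719340746, 'xyz': array([0.38094537, 0.02116842, 1.07473821]), 'attitude': array([-2.12505398,  2.16594273, -0.19455498])}
side {'fov_y': 43.19168197144793, 'cx': 281.85293025477506, 'cy': 216.73077621206482, 'xyz': array([-0.05459802,  0.89568508,  0.97872091]), 'attitude': array([-0.81739593,  2.50769331, -1.20397032])}
{'t': 0.1, 'q': array([-1.24841495e+00,  1.31085114e-01,  1.48913986e+00, -1.89869455e-05,
        1.52299514e+00, -8.54139745e-02]), 'dq': array([-8.91489389e-04, -7.69926441e-04, -5.27823587e-03,  7.37940906e-05,
        1.81675374e-04, -1.62820089e-04]), 'joint_torque': array([ 1.14805727e-03, -5.61340249e+01, -4.93095946e+01,  7.70988688e-02,
        2.92257615e-02, -4.84795419e-05]), 'tool_pos': array([ 0.23779675, -0.55031308,  0.21270943]), 'orientation': array([-2.62441009e+00,  1.72506271e+00,  2.02644427e-03]), 'force': array([0.1151027 , 0.16220762, 0.87819112]), 'wrist_torque': array([ 0.02043934, -0.04363311, -0.04140301]), 'opening': 0.0927698549464868}
0.017
```

View pics/top0.png

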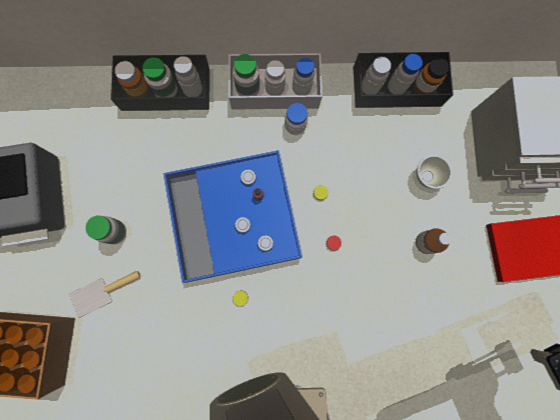

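View pics/side0.png

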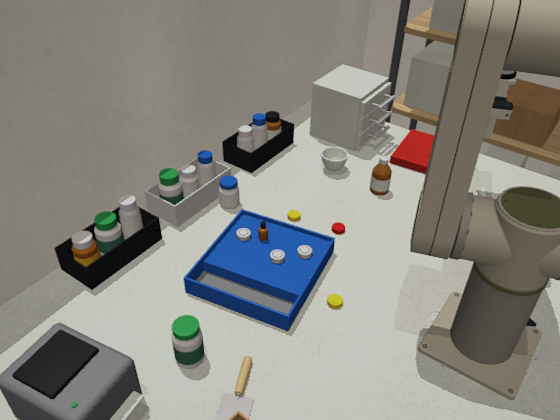

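The top view shows white caps at about (248,177), (242,225) and (265,243), the vial at (258,194) and the trough on the left. Possible confusions are the yellow discs at (321,192) and (240,298), and the red disc at (334,243). All three are off the tray, so I'm choosing the three white discs on the board. Next I'll measure positions and check a close crop.

```bash
cat > h.py <<'E'
from plant import *
import cv2, numpy as np
from scipy.spatial.transform import Rotation as R
def ray(n,u,v):
    c=calibration(n); f=210/np.tan(np.radians(c["fov_y"]/2))
    d=R.from_rotvec(c["attitude"]).apply([(u-c["cx"])/f,(v-c["cy"])/f,1]); return c["xyz"],d
def onz(n,u,v,z):
    p,d=ray(n,u,v); return p+d*(z-p[2])/d[2]
def proj(n,P):
    c=calibration(n); f=210/np.tan(np.radians(c["fov_y"]/2))
    q=R.from_rotvec(c["attitude"]).inv().apply(np.asarray(P)-c["xyz"]); return np.array([c["cx"]+f*q[...,0]/q[...,2],c["cy"]+f*q[...,1]/q[...,2]]).T
def blobs(mask,lo=20):
    n,l,s,c=cv2.connectedComponentsWithStats(mask.astype(np.uint8)); return [(s[i,4],c[i].round(1),s[i,:4]) for i in range(1,n) if s[i,4]>=lo]
E
python3 - <<'E'
from h import *
im={n:cv2.imread(f"pics/{n}0.png") for n in("top","side")}
crop=im["top"][140:290,155:345]; cv2.imwrite("pics/crop.png",cv2.resize(crop,None,fx=4,fy=4,interpolation=cv2.INTER_CUBIC))
t=im["top"]; hsv=cv2.cvtColor(t,cv2.COLOR_BGR2HSV)
blue=cv2.inRange(hsv,(100,120,40),(130,255,255))
# tray outer quad
cs,_=cv2.findContours(blue,cv2.RETR_EXTERNAL,cv2.CHAIN_APPROX_NONE); c=max(cs,key=cv2.contourArea)
r=cv2.approxPolyDP(cv2.convexHull(c),6,True)[:,0]; print(r)
for u,v in r: print(u,v,onz("top",u,v,.052).round(4))
for n,box in (("top",(200,280,160,260)),("side",(225,320,220,275))):
    m=np.zeros((420,560),bool); h=cv2.cvtColor(im[n],cv2.COLOR_BGR2HSV)
    x0,x1,y0,y1=box; m[y0:y1,x0:x1]=((h[...,1]<60)&(h[...,2]>110))[y0:y1,x0:x1]
    for b in blobs(m,30): print(n,b, onz(n,*b[1],.053).round(4))
    m[:]=0; m[y0:y1,x0:x1]=(((h[...,0]<20)|(h[...,0]>165))&(h[...,1]>60)|(h[...,2]<50))[y0:y1,x0:x1]
    for b in blobs(m,10): print(n,"vial",b, onz(n,*b[1],.0675).round(4), onz(n,*b[1],.09).round(4))
E
```

```text
[[278 151]
 [301 256]
 [182 281]
 [164 173]]
278 151 [ 0.6974 -0.0056  0.052 ]
301 256 [ 0.4281 -0.0568  0.052 ]
182 281 [0.3734 0.2346 0.052 ]
164 173 [0.644  0.2844 0.052 ]
top (np.int32(87), array([209.3, 161.5]), array([200, 160,  27,   6], dtype=int32)) [0.672 0.17  0.053]
top (np.int32(170), array([247.7, 176.5]), array([241, 170,  15,  14], dtype=int32)) [0.6312 0.0727 0.053 ]
top (np.int32(362), array([203.4, 238.6]), array([200, 199,  12,  61], dtype=int32)) [0.4755 0.1834 0.053 ]
top (np.int32(179), array([242.3, 224.4]), array([235, 217,  15,  15], dtype=int32)) [0.5091 0.0872 0.053 ]
top (np.int32(184), array([265. , 242.8]), array([258, 236,  15,  15], dtype=int32)) [0.4622 0.0315 0.053 ]
top vial (np.int32(44), array([257.9, 194.2]), array([253, 189,  10,   9], dtype=int32)) [0.5821 0.047  0.0675] [0.5776 0.0465 0.09  ]
side (np.int32(33), array([227. , 222.5]), array([225, 220,   7,   8], dtype=int32)) [0.6929 0.0667 0.053 ]
side (np.int32(266), array([306. , 224.1]), array([279, 220,  41,  13], dtype=int32)) [ 0.5174 -0.0574  0.053 ]
side (np.int32(130), array([243., 233.]), array([236, 228,  15,  13], dtype=int32)) [0.631  0.0746 0.053 ]
side (np.int32(142), array([304.3, 250.5]), array([297, 245,  15,  14], dtype=int32)) [0.4625 0.0335 0.053 ]
side (np.int32(148), array([276.9, 255.1]), array([270, 249,  15,  14], dtype=int32)) [0.5088 0.0897 0.053 ]
side vial (np.int32(134), array([262.9, 232. ]), array([259, 222,   9,  19], dtype=int32)) [0.5811 0.0529 0.0675] [0.5654 0.0737 0.09  ]
```

View pics/crop.png

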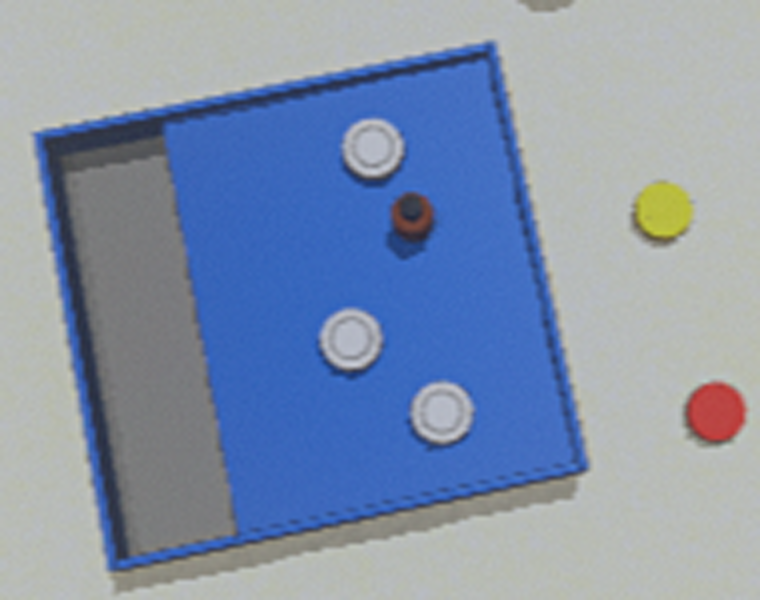

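The crop confirms three white ribbed caps on the board, with the amber vial at (258,194) standing between them. Tray yaw is about 0.185 rad and its origin about (0.539, 0.094). I'm swinging over with the jaws turned along the tray's x and partly closed, so each cap rests against both fingertips.

>>> {"fn": "carry_out", "kwargs": {
  "steps": [
    {"xyz": [1.5, 3.4, 0], "rot": [0, 0, 5]},
    {"xyz": [3, 6.8, 0], "rot": [0, 0, 10]},
    {"xyz": [4.5, 10.2, 0], "rot": [0, 0, 15]},
    {"xyz": [6, 13.6, 0], "rot": [0, 0, 20]},
    {"xyz": [7.5, 17, 0], "rot": [0, 0, 25]},
    {"xyz": [9, 20.4, 0], "rot": [0, 0, 30]},
    {"xyz": [10.5, 23.8, 0], "rot": [0, 0, 35]},
    {"xyz": [12, 27.2, 0], "rot": [0, 0, 40]},
    {"xyz": [13.5, 30.6, 0], "rot": [0, 0, 45]},
    {"xyz": [15, 34, 0], "rot": [0, 0, 50]}
  ],
  "grip": 0.22,
  "force": 10
}}

```text
t: 1.1
tool_pos: [0.3881, -0.2092, 0.2133]
orientation: [-3.109, 0.449, 0.0]
force: [0.3, -0.5, 0.6]
opening: 0.0214
```

>>> {"fn": "carry_out", "kwargs": {
  "steps": [
    {"xyz": [1.5, 3.4, 0], "rot": [0, 0, 5]},
    {"xyz": [3, 6.8, 0], "rot": [0, 0, 10]},
    {"xyz": [4.5, 10.2, 0], "rot": [0, 0, 15]},
    {"xyz": [6, 13.6, 0], "rot": [0, 0, 20]},
    {"xyz": [7.3, 17, -2], "rot": [0, 0, 25]},
    {"xyz": [8.2, 20.1, -4], "rot": [0, 0, 27.2]},
    {"xyz": [8.2, 20.1, -6], "rot": [0, 0, 27.2]},
    {"xyz": [8.2, 20.1, -8], "rot": [0, 0, 27.2]},
    {"xyz": [8.2, 20.1, -8], "rot": [0, 0, 27.2]},
    {"xyz": [8.2, 20.1, -8], "rot": [0, 0, 27.2]}
  ]
}}

```text
t: 2.1
tool_pos: [0.4695, -0.0098, 0.1335]
orientation: [-3.128, -0.289, 0.002]
force: [0.2, -0.2, 0.2]
opening: 0.0206
```

Run:
```python
from h import *
s=read_state(); r=R.from_rotvec(s["orientation"]).as_matrix()
print(s["t"],s["tool_pos"],s["opening"],s["force"],np.degrees(np.arctan2(r[1,0],r[0,0])),r[:,2])
o=np.array([.5394,.0945]);y=.185;X=np.array([np.cos(y),np.sin(y)]);Y=np.array([-X[1],X[0]])
for n,p in dict(a=(.6311,.0737),b=(.509,.0885),c=(.4623,.0325),v=(.5815,.050),tcp=s["tool_pos"][:2]).items(): d=np.array(p)-o; print(n,d@X,d@Y)
for n,(a,b) in dict(S3=(-.087,-.09),E3=(-.087,.085),S2=(-.031,-.045),E2=(-.031,.085),S1=(.086,-.08),E1=(.086,.085)).items(): print(n,o+a*X+b*Y)
im=read_camera("top"); cv2.imwrite("pics/t1.png",cv2.resize(im[140:320,140:380,::-1],None,fx=3,fy=3))
```

```text
2.1 [ 0.46949984 -0.00976092  0.13353425] 0.020580945011500776 [ 0.16250609 -0.18262732  0.2322599 ] 10.561923610221527 [-1.33953213e-03  1.68156777e-04 -9.99999089e-01]
a 0.08630916628540898 -0.03731297113763019
b -0.03098494122032727 -0.0003056428845289441
c -0.08718907000232941 -0.04675976980406237
v 0.03319599540953493 -0.05148481221457584
tcp -0.0878858312537691 -0.0896239435102219
S3 [ 0.47043973 -0.00996761]
E3 [0.43824909 0.16204623]
S2 [0.51720657 0.04456553]
E2 [0.49329352 0.17234724]
S1 [0.63864824 0.0316845 ]
E1 [0.60829706 0.19386898]
```

View pics/t1.png

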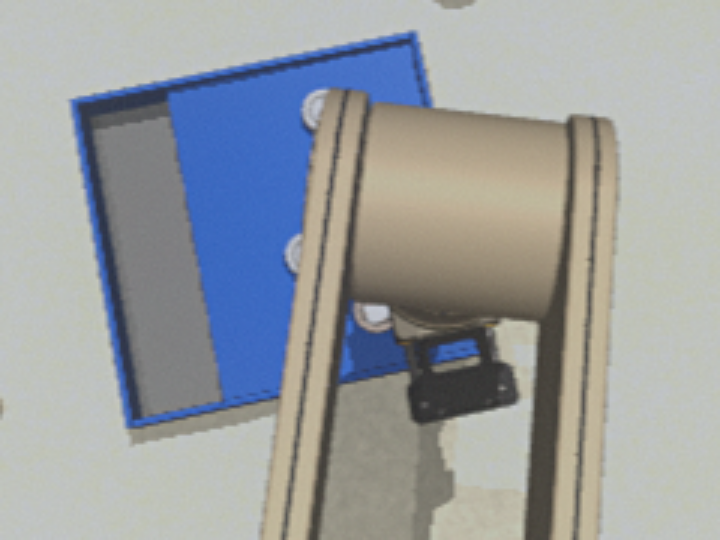

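The arm hides much of the top view, but cap c is visible at crop (373,312), just ahead of the gripper, and nothing has been touched. Lowering behind cap c.

>>> {"fn": "carry_out", "kwargs": {
  "steps": [
    {"xyz": [0.1, 0, -2], "rot": [0, 0, 0]},
    {"xyz": [0.1, 0, -4], "rot": [0, 0, 0]},
    {"xyz": [0.1, 0, -6], "rot": [0, 0, 0]},
    {"xyz": [0.1, 0, -7.2], "rot": [0, 0, 0]},
    {"xyz": [0.1, 0, -7.2], "rot": [0, 0, 0]},
    {"xyz": [0.1, 0, -7.2], "rot": [0, 0, 0]}
  ]
}}

```text
t: 2.75
tool_pos: [0.4716, -0.01, 0.0627]
orientation: [3.128, 0.289, 0.002]
force: [-0.5, 0.1, 0.1]
opening: 0.0203
```

Run:
```python
from h import *
im=read_camera("side"); cv2.imwrite("pics/s1.png",cv2.resize(im[150:350,160:420,::-1],None,fx=3,fy=3))
```

```text
(no output)
```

View pics/s1.png

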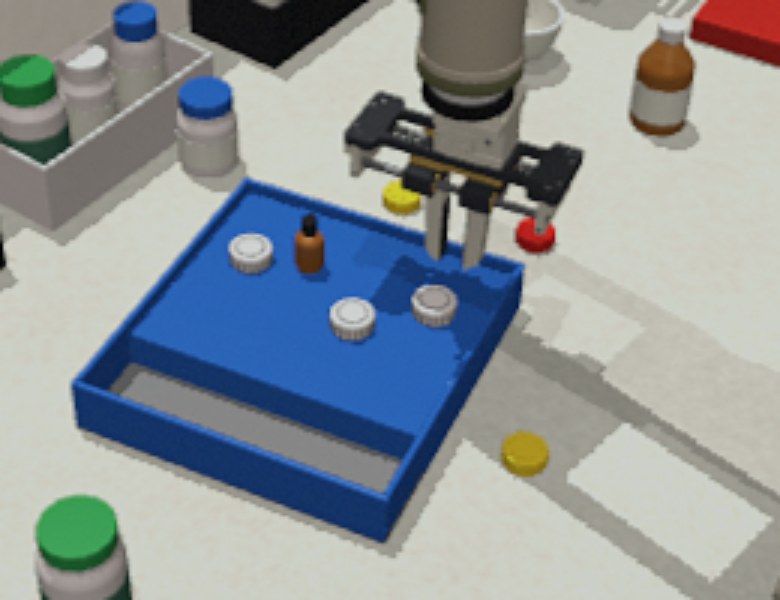

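The fingers at crop (455,260) stand over the board behind cap c at (435,303), and the vial is upright at (310,245). Starting the sweep.

>>> {"fn": "carry_out", "kwargs": {
  "steps": [
    {"xyz": [-0.18, 0.98, -0.1], "rot": [0, 0, 0]},
    {"xyz": [-0.37, 1.97, -0.1], "rot": [0, 0, 0]},
    {"xyz": [-0.55, 2.95, -0.1], "rot": [0, 0, 0]},
    {"xyz": [-0.74, 3.93, -0.1], "rot": [0, 0, 0]},
    {"xyz": [-0.92, 4.92, -0.1], "rot": [0, 0, 0]},
    {"xyz": [-1.1, 5.9, -0.1], "rot": [0, 0, 0]},
    {"xyz": [-1.29, 6.88, -0.1], "rot": [0, 0, 0]},
    {"xyz": [-1.47, 7.86, -0.1], "rot": [0, 0, 0]},
    {"xyz": [-1.66, 8.85, -0.1], "rot": [0, 0, 0]},
    {"xyz": [-1.66, 8.85, -0.1], "rot": [0, 0, 0]}
  ]
}}

```text
t: 3.8
tool_pos: [0.4541, 0.0799, 0.0606]
orientation: [-3.128, -0.291, 0.0]
force: [-0.4, -0.1, 0.2]
opening: 0.0203
```

Run:
```python
from h import *
im=read_camera("side"); cv2.imwrite("pics/s2.png",cv2.resize(im[150:350,160:420,::-1],None,fx=3,fy=3))
```

```text
(no output)
```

View pics/s2.png

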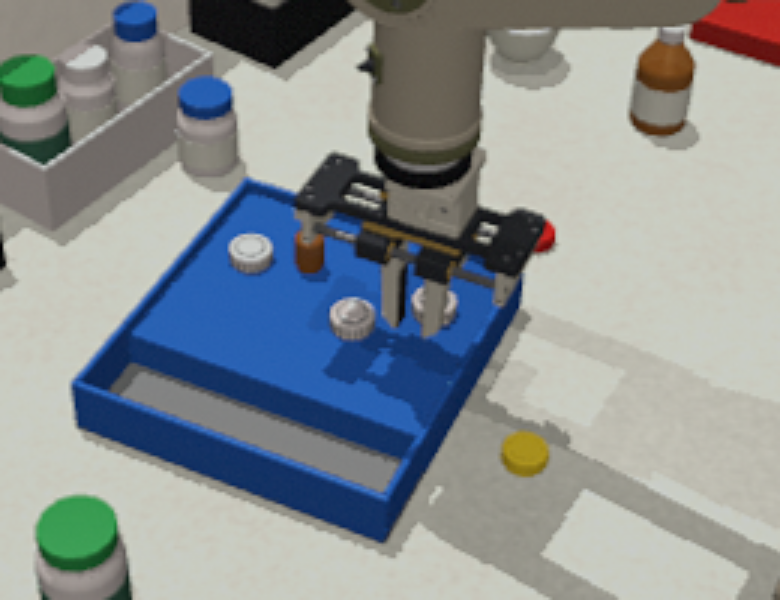

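The fingers now appear past cap c, which hasn't moved, and the force stayed at zero. Before going on I'll check the fingertips' real height against their projection.

Run:
```python
from h import *
s=read_state(); T=s["tool_pos"]; r=R.from_rotvec(s["orientation"]).as_matrix(); print(T,s["force"],nose_length)
for z in (0.017,0,-.017,-.03):
  for x in (-.0275,-.01,.01,.0275):
    p=proj("side",T+r@np.array([x,0,z])); print(z,x,((p-[160,150])*3).round(0))
print("cap c proj",(proj("side",np.array([.4623,.0325,.055]))-[160,150])*3)
im=read_camera("top"); cv2.imwrite("pics/t2.png",cv2.resize(im[140:320,140:380,::-1],None,fx=3,fy=3))
im=read_camera("side"); cv2.imwrite("pics/s3.png",cv2.resize(im[200:290,230:350,::-1],None,fx=6,fy=6,interpolation=cv2.INTER_CUBIC))
```

```text
[0.45425219 0.07927636 0.06061949] [-0.11466473 -0.11633617 -0.00143671] 0.017
0.017 -0.0275 [441. 354.]
0.017 -0.01 [421. 347.]
0.017 0.01 [400. 340.]
0.017 0.0275 [381. 333.]
0 -0.0275 [442. 339.]
0 -0.01 [422. 332.]
0 0.01 [400. 325.]
0 0.0275 [381. 319.]
-0.017 -0.0275 [443. 324.]
-0.017 -0.01 [423. 318.]
-0.017 0.01 [401. 310.]
-0.017 0.0275 [382. 304.]
-0.03 -0.0275 [444. 312.]
-0.03 -0.01 [424. 306.]
-0.03 0.01 [402. 299.]
-0.03 0.0275 [382. 292.]
cap c proj [433.90997601 299.25501665]
```

View pics/s3.png

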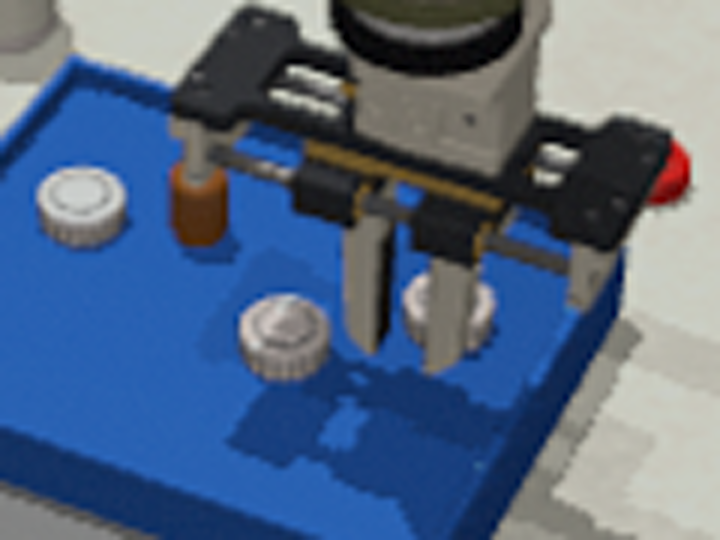

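View pics/t2.png

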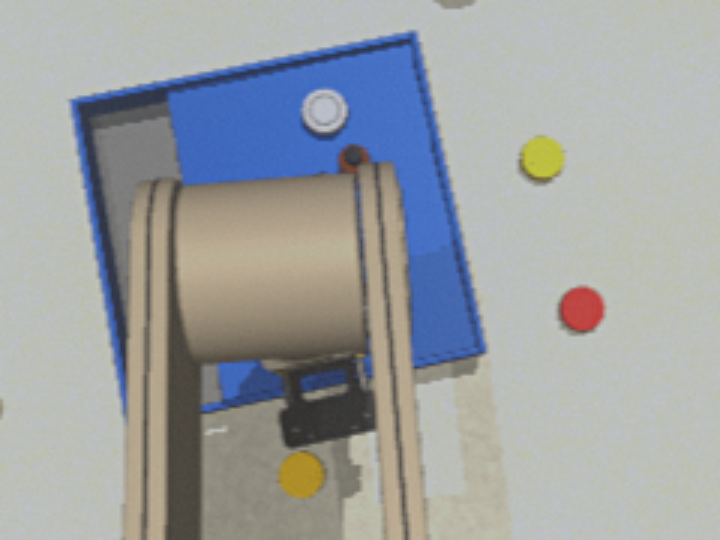

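The seen tips, about (390,325) and (432,338) in crop s2, lie some 13 crop pixels above where a 17 mm nose would put them. They are therefore about 15 mm higher than reported and slid over the cap without touching it. I'll raise, go back and measure this properly.

>>> {"fn": "carry_out", "kwargs": {
  "steps": [
    {"xyz": [0, 0, 2], "rot": [0, 0, 0]},
    {"xyz": [0.6, -3, 2], "rot": [0, 0, 0]},
    {"xyz": [1.2, -6, 2], "rot": [0, 0, 0]},
    {"xyz": [1.66, -8.85, 2], "rot": [0, 0, 0]},
    {"xyz": [1.66, -8.85, 0.5], "rot": [0, 0, 0]},
    {"xyz": [1.66, -8.85, 0], "rot": [0, 0, 0]},
    {"xyz": [1.66, -8.85, 0], "rot": [0, 0, 0]}
  ]
}}

```text
t: 4.65
tool_pos: [0.4699, -0.0098, 0.0595]
orientation: [-3.128, -0.288, 0.004]
force: [0.1, 0.7, -0.9]
opening: 0.0203
```

Run:
```python
from h import *
s=read_state(); T=s["tool_pos"]; r=R.from_rotvec(s["orientation"]).as_matrix(); print(T,s["opening"])
im=read_camera("side")[:,:,::-1].copy(); big=cv2.resize(im[180:260,270:370],None,fx=8,fy=8,interpolation=cv2.INTER_CUBIC)
for z,col in ((.017,(0,255,0)),(0,(0,0,255))):
  for x in (-.0275,-.01,.01,.0275):
   for y in (-.0075,.0075):
    p=(proj("side",T+r@np.array([x,y,z]))-[270,180])*8+4; cv2.circle(big,tuple(int(a) for a in p),3,col,-1)
# body underside, 67 mm behind TCP
for x in (-.094,.094):
  for y in (-.0375,.0375):
    p=(proj("side",T+r@np.array([x,y,-.067]))-[270,180])*8+4; cv2.circle(big,tuple(int(a) for a in p),4,(255,0,255),-1)
cv2.imwrite("pics/s4.png",big)
```

```text
[ 0.46986566 -0.00982233  0.05954872] 0.020326170916666525
```

View pics/s4.png

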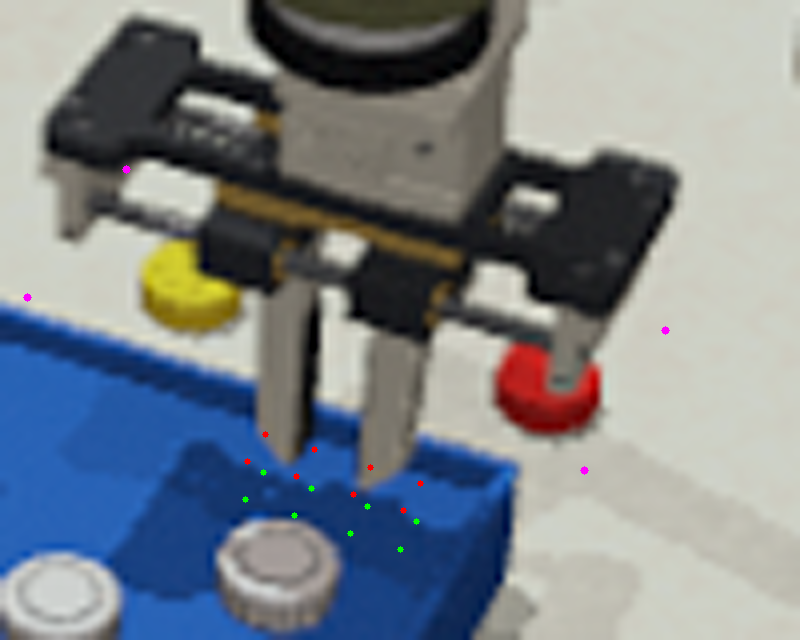

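Red dots mark the reported TCP height and green dots a 17 mm nose. The seen tips at (290,462) and (370,487) match the TCP height, so they sit about 17 mm higher than the state claims. I'll go down behind cap c in small steps and watch the force.

>>> {"fn": "carry_out", "kwargs": {
  "steps": [
    {"xyz": [0, 0, -0.4], "rot": [0, 0, 0]},
    {"xyz": [0, 0, -0.8], "rot": [0, 0, 0]},
    {"xyz": [0, 0, -1.1], "rot": [0, 0, 0]},
    {"xyz": [0, 0, -1.1], "rot": [0, 0, 0]}
  ]
}}

```text
t: 5.1
tool_pos: [0.4706, -0.0095, 0.0491]
orientation: [-3.128, -0.29, 0.001]
force: [-0.0, 0.1, 0.4]
opening: 0.0206
```

Run:
```python
from h import *
s=read_state(); T=s["tool_pos"]; print(T,s["force"])
im=read_camera("side")[:,:,::-1]; cv2.imwrite("pics/s5.png",cv2.resize(im[180:260,270:370],None,fx=8,fy=8,interpolation=cv2.INTER_CUBIC))
```

```text
[ 0.4706054  -0.00954664  0.04914529] [-0.03721534  0.07832118  0.38579312]
```

View pics/s5.png

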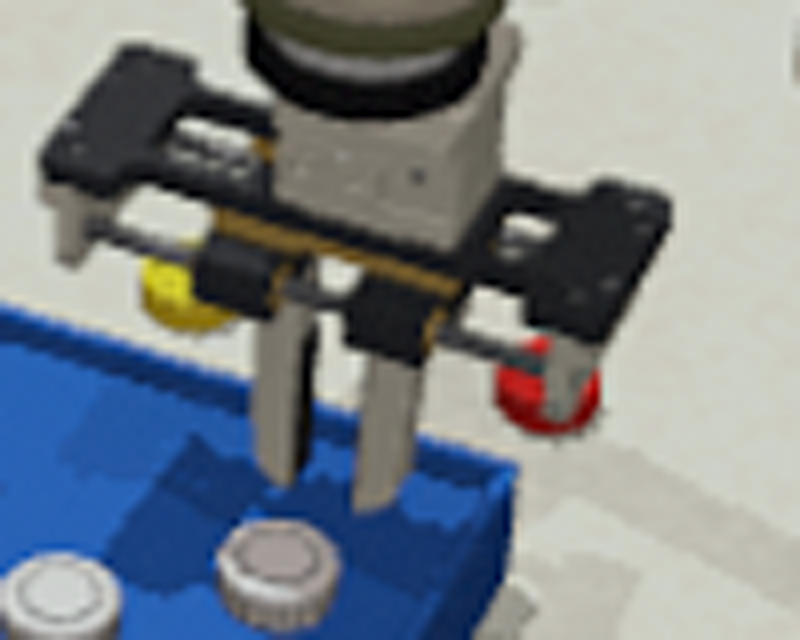

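At a reported z of 0.049 there is still no contact, which confirms the height offset. Continuing down gently.

>>> {"fn": "carry_out", "kwargs": {
  "steps": [
    {"xyz": [0, 0, -0.15], "rot": [0, 0, 0]},
    {"xyz": [0, 0, -0.3], "rot": [0, 0, 0]},
    {"xyz": [0, 0, -0.4], "rot": [0, 0, 0]},
    {"xyz": [0, 0, -0.4], "rot": [0, 0, 0]}
  ]
}}

```text
t: 5.55
tool_pos: [0.4709, -0.0098, 0.0455]
orientation: [-3.128, -0.289, 0.0]
force: [0.1, -0.6, 0.6]
opening: 0.0203
```

>>> {"fn": "carry_out", "kwargs": {
  "steps": [
    {"xyz": [0, 0, -0.1], "rot": [0, 0, 0]},
    {"xyz": [0, 0, -0.2], "rot": [0, 0, 0]},
    {"xyz": [0, 0, -0.2], "rot": [0, 0, 0]}
  ]
}}

```text
t: 5.85
tool_pos: [0.4709, -0.0098, 0.0435]
orientation: [-3.128, -0.289, 0.0]
force: [0.0, -1.0, -0.7]
opening: 0.0207
```

Run:
```python
from h import *
s=read_state(); T=s["tool_pos"]; r=R.from_rotvec(s["orientation"]).as_matrix(); print(T,s["force"])
im=read_camera("side")[:,:,::-1]; b=cv2.resize(im[180:260,270:370],None,fx=8,fy=8,interpolation=cv2.INTER_CUBIC)
for x in (-.02,.02):
  for z,c in ((.04,(0,0,255)),(.045,(0,255,0))):
    P=T+r@np.array([x,0,0]);P[2]=z
    p=(proj("side",P)-[270,180])*8+4; cv2.circle(b,tuple(int(a) for a in p),3,c,-1)
cv2.imwrite("pics/s6.png",b)
```

```text
[ 0.47086589 -0.00975722  0.04346313] [ 0.03130986 -0.95634743 -0.67395698]
```

View pics/s6.png

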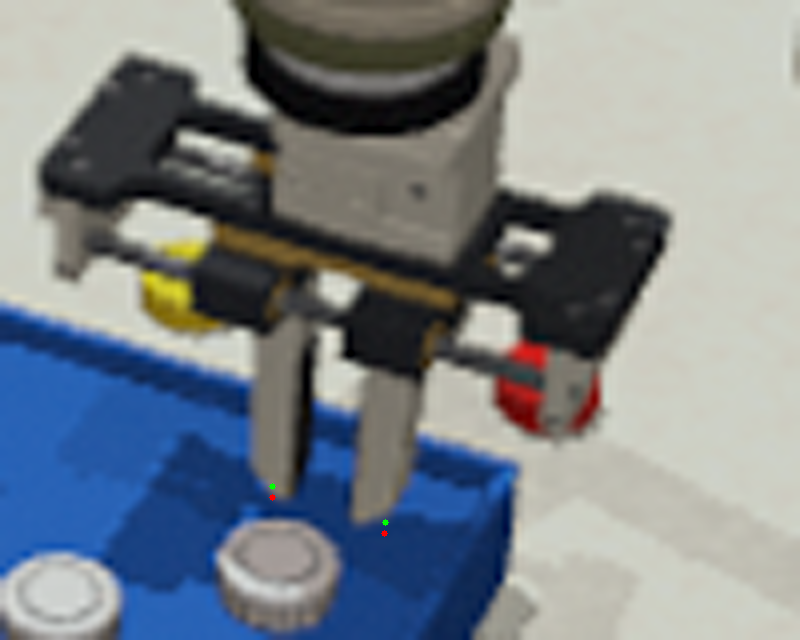

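The tips at (285,500) and (370,522) now project to about z = 0.044 on the board, a few mm above its face and below the cap's top. Sweeping the first half.

>>> {"fn": "carry_out", "kwargs": {
  "steps": [
    {"xyz": [-0.18, 0.98, 0], "rot": [0, 0, 0]},
    {"xyz": [-0.37, 1.97, 0], "rot": [0, 0, 0]},
    {"xyz": [-0.46, 2.46, 0], "rot": [0, 0, 0]},
    {"xyz": [-0.55, 2.95, 0], "rot": [0, 0, 0]},
    {"xyz": [-0.64, 3.44, 0], "rot": [0, 0, 0]},
    {"xyz": [-0.74, 3.93, 0], "rot": [0, 0, 0]},
    {"xyz": [-0.92, 4.92, 0], "rot": [0, 0, 0]},
    {"xyz": [-0.92, 4.92, 0], "rot": [0, 0, 0]}
  ]
}}

```text
t: 6.7
tool_pos: [0.4615, 0.0404, 0.0436]
orientation: [-3.128, -0.29, 0.0]
force: [-0.1, 0.2, -1.2]
opening: 0.0206
```

Run:
```python
from h import *
s=read_state(); T=s["tool_pos"]; print(T,s["force"])
im=read_camera("side")[:,:,::-1]; b=cv2.resize(im[200:290,230:350],None,fx=6,fy=6,interpolation=cv2.INTER_CUBIC)
cv2.imwrite("pics/s7.png",b)
```

```text
[0.46148227 0.04044107 0.04357896] [-0.14564682  0.19928111 -1.16865488]
```

View pics/s7.png

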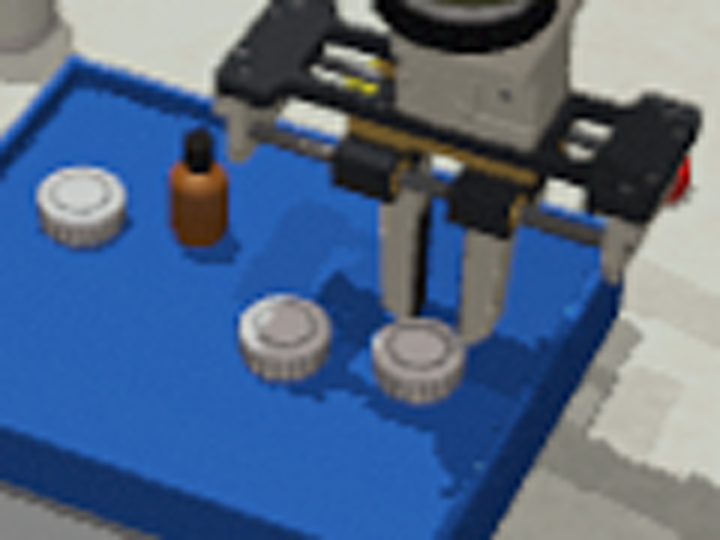

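Cap c at (418,358) is sliding and sits centred across both fingertips. Cap b and the vial are undisturbed. Continuing over the edge.

>>> {"fn": "carry_out", "kwargs": {
  "steps": [
    {"xyz": [-0.18, 0.98, 0], "rot": [0, 0, 0]},
    {"xyz": [-0.37, 1.97, 0], "rot": [0, 0, 0]},
    {"xyz": [-0.55, 2.95, 0], "rot": [0, 0, 0]},
    {"xyz": [-0.74, 3.93, 0], "rot": [0, 0, 0]},
    {"xyz": [-0.92, 4.92, 0], "rot": [0, 0, 0]},
    {"xyz": [-1.1, 5.9, 0], "rot": [0, 0, 0]},
    {"xyz": [-1.29, 6.88, 0], "rot": [0, 0, 0]},
    {"xyz": [-1.38, 7.37, 0], "rot": [0, 0, 0]},
    {"xyz": [-1.47, 7.86, 0], "rot": [0, 0, 0]},
    {"xyz": [-1.57, 8.36, 0], "rot": [0, 0, 0]}
  ]
}}

```text
t: 7.75
tool_pos: [0.4461, 0.1233, 0.0436]
orientation: [3.128, 0.289, 0.0]
force: [0.7, -1.2, 0.2]
opening: 0.0207
```

>>> {"fn": "carry_out", "kwargs": {
  "steps": [
    {"xyz": [-0.09, 0.49, 0], "rot": [0, 0, 0]},
    {"xyz": [-0.18, 0.98, 0], "rot": [0, 0, 0]},
    {"xyz": [-0.28, 1.48, 0], "rot": [0, 0, 0]},
    {"xyz": [-0.37, 1.97, 0], "rot": [0, 0, 0]},
    {"xyz": [-0.46, 2.46, 0], "rot": [0, 0, 0]},
    {"xyz": [-0.55, 2.95, 0], "rot": [0, 0, 0]},
    {"xyz": [-0.64, 3.44, 0], "rot": [0, 0, 0]},
    {"xyz": [-0.74, 3.93, 0], "rot": [0, 0, 0]},
    {"xyz": [-0.74, 3.93, 0], "rot": [0, 0, 0]}
  ]
}}

```text
t: 8.65
tool_pos: [0.4385, 0.1629, 0.0436]
orientation: [-3.128, -0.29, 0.0]
force: [-0.6, 0.1, -0.5]
opening: 0.0205
```

Run:
```python
from h import *
s=read_state(); T=s["tool_pos"]; print(T,s["force"])
im=read_camera("side")[:,:,::-1]; b=cv2.resize(im[200:340,180:360],None,fx=4,fy=4,interpolation=cv2.INTER_CUBIC)
cv2.imwrite("pics/s8.png",b)
```

```text
[0.43852286 0.16290191 0.04361682] [-0.62052704  0.11163085 -0.45881097]
```

View pics/s8.png

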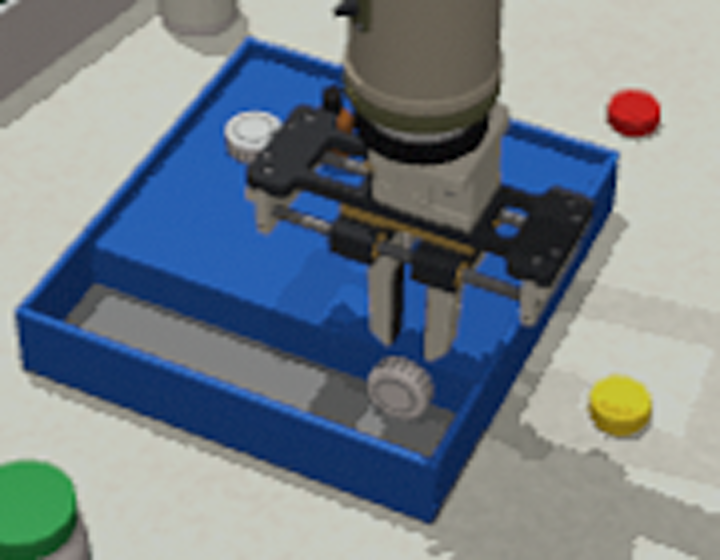

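Cap c at (400,388) has dropped over the edge into the trough and leans on its rim by the fingertips. I'll lift clear so it can settle, then move back behind cap b.

>>> {"fn": "carry_out", "kwargs": {
  "steps": [
    {"xyz": [0, 0, 2], "rot": [0, 0, 0]},
    {"xyz": [0, 0, 5], "rot": [0, 0, 0]},
    {"xyz": [0, 0, 8], "rot": [0, 0, 0]},
    {"xyz": [1.6, -2.4, 8], "rot": [0, 0, 0]},
    {"xyz": [3.2, -4.8, 8], "rot": [0, 0, 0]},
    {"xyz": [4.8, -7.2, 8], "rot": [0, 0, 0]},
    {"xyz": [6.4, -9.6, 8], "rot": [0, 0, 0]},
    {"xyz": [7.9, -12, 8], "rot": [0, 0, 0]},
    {"xyz": [7.9, -12, 8], "rot": [0, 0, 0]}
  ]
}}

```text
t: 9.6
tool_pos: [0.519, 0.0395, 0.1237]
orientation: [3.128, 0.285, 0.001]
force: [0.2, 0.1, -0.3]
opening: 0.0203
```

Run:
```python
from h import *
s=read_state(); T=s["tool_pos"]; print(T,s["force"])
im=read_camera("side")[:,:,::-1]; b=cv2.resize(im[170:340,160:360],None,fx=3.5,fy=3.5,interpolation=cv2.INTER_CUBIC)
cv2.imwrite("pics/s9.png",b)
b=read_camera("top")[140:320,140:320,::-1];cv2.imwrite("pics/t9.png",cv2.resize(b,None,fx=3,fy=3,interpolation=cv2.INTER_CUBIC))
```

```text
[0.51901163 0.03947727 0.12372616] [ 0.24868894  0.06970627 -0.34311077]
```

View pics/s9.png

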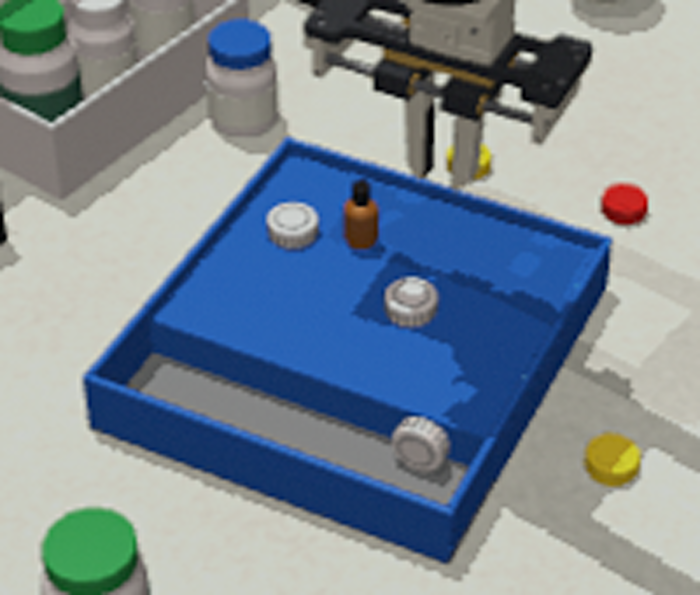

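View pics/t9.png

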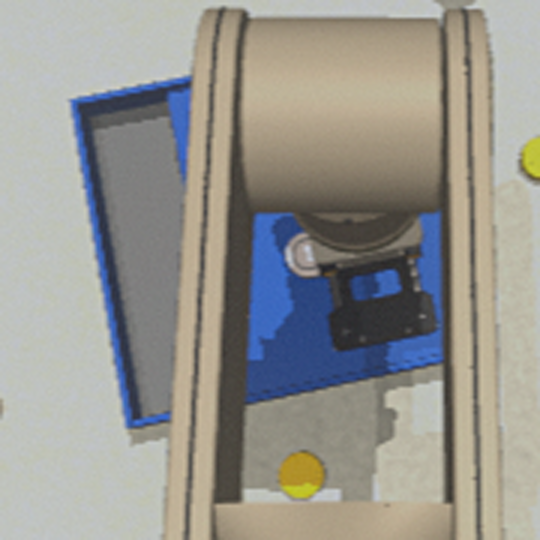

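Cap c now rests inside the trough at (420,443), tilted against the step and well below the face. Before sweeping cap b I need the height of the gripper's end feet, because they would pass over the vial.

Run:
```python
from h import *
from scipy.optimize import least_squares
s=read_state(); T=s["tool_pos"]; r=R.from_rotvec(s["orientation"]).as_matrix()
L=np.array([160+320/3.5,170+74/3.5]);Rr=np.array([160+540/3.5,170+141/3.5])
tl=np.array([160+424/3.5,170+178/3.5]);tr=np.array([160+463/3.5,170+186/3.5])
def f(p,A,B):
    a,b,c=p; return np.r_[proj("side",T+r@[a,b,c])-A,proj("side",T+r@[-a,b,c])-B]
for A,B in((L,Rr),(tl,tr)):
    q=least_squares(f,[.05,0,-.04],args=(A,B)); print(q.x,q.fun.round(1), "world z",T[2]-q.x[2])
for u in [(160+361/3.5,170+188/3.5)]: print("vial top",onz("side",*u,.095))
```

```text
[ 0.08261491 -0.02562943 -0.08823141] [-0.   0.1  0.  -0.1] world z 0.21163547814318012
[0.0150277  0.00624053 0.0018489 ] [ 0.2 -0.6 -0.2  0.6] world z 0.12155516394303456
vial top [0.58122672 0.05170706 0.095     ]
```

The feet sit about 85 mm above the tips, so they clear the 95 mm vial top by roughly 30 mm. Lowering behind cap b.

>>> {"fn": "carry_out", "kwargs": {
  "steps": [
    {"xyz": [0, 0, -2], "rot": [0, 0, 0]},
    {"xyz": [0, 0, -4], "rot": [0, 0, 0]},
    {"xyz": [0, 0, -6], "rot": [0, 0, 0]},
    {"xyz": [0, 0, -7.2], "rot": [0, 0, 0]},
    {"xyz": [0, 0, -8], "rot": [0, 0, 0]},
    {"xyz": [0, 0, -8], "rot": [0, 0, 0]}
  ]
}}

```text
t: 10.3
tool_pos: [0.5167, 0.0427, 0.0427]
orientation: [-3.128, -0.29, 0.003]
force: [-0.1, 0.2, 0.0]
opening: 0.0204
```

Run:
```python
from h import *
im=read_camera("side")[:,:,::-1]; b=cv2.resize(im[170:340,160:360],None,fx=3.5,fy=3.5,interpolation=cv2.INTER_CUBIC)
cv2.imwrite("pics/s10.png",b)
```

```text
(no output)
```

View pics/s10.png

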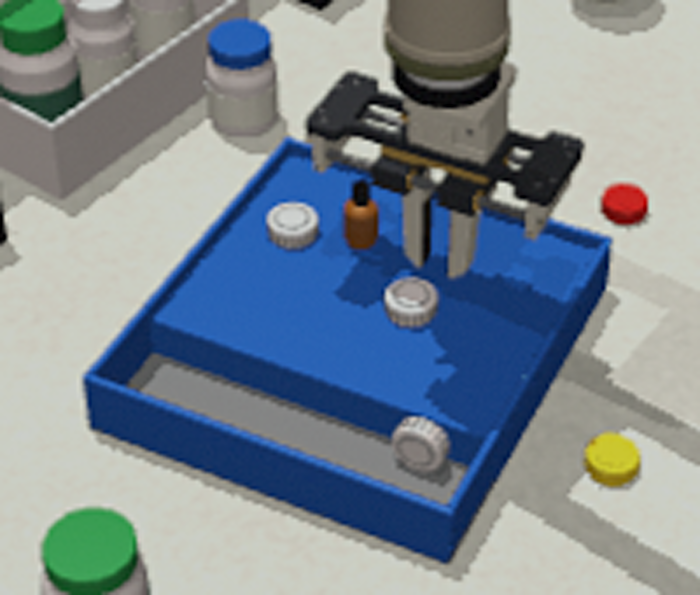

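The fingers stand behind cap b at (411,300), with the vial clear to the left at (361,215). Sweeping cap b.

>>> {"fn": "carry_out", "kwargs": {
  "steps": [
    {"xyz": [-0.18, 0.98, 0.05], "rot": [0, 0, 0]},
    {"xyz": [-0.28, 1.48, 0.05], "rot": [0, 0, 0]},
    {"xyz": [-0.37, 1.97, 0.05], "rot": [0, 0, 0]},
    {"xyz": [-0.46, 2.46, 0.05], "rot": [0, 0, 0]},
    {"xyz": [-0.55, 2.95, 0.05], "rot": [0, 0, 0]},
    {"xyz": [-0.74, 3.93, 0.05], "rot": [0, 0, 0]},
    {"xyz": [-0.92, 4.92, 0.05], "rot": [0, 0, 0]},
    {"xyz": [-1.1, 5.9, 0.05], "rot": [0, 0, 0]},
    {"xyz": [-1.29, 6.88, 0.05], "rot": [0, 0, 0]},
    {"xyz": [-1.47, 7.86, 0.05], "rot": [0, 0, 0]}
  ]
}}

```text
t: 11.35
tool_pos: [0.5027, 0.1219, 0.0441]
orientation: [-3.128, -0.29, 0.0]
force: [-0.1, -0.2, 0.7]
opening: 0.0206
```

>>> {"fn": "carry_out", "kwargs": {
  "steps": [
    {"xyz": [-0.18, 0.98, 0], "rot": [0, 0, 0]},
    {"xyz": [-0.28, 1.48, 0], "rot": [0, 0, 0]},
    {"xyz": [-0.37, 1.97, 0], "rot": [0, 0, 0]},
    {"xyz": [-0.46, 2.46, 0], "rot": [0, 0, 0]},
    {"xyz": [-0.55, 2.95, 0], "rot": [0, 0, 0]},
    {"xyz": [-0.64, 3.44, 0], "rot": [0, 0, 0]},
    {"xyz": [-0.74, 3.93, 0], "rot": [0, 0, 0]},
    {"xyz": [-0.83, 4.42, 0], "rot": [0, 0, 0]},
    {"xyz": [-1.01, 5.4, 0], "rot": [0, 0, 0]},
    {"xyz": [-1.01, 5.4, 0], "rot": [0, 0, 0]}
  ]
}}

```text
t: 12.35
tool_pos: [0.4926, 0.176, 0.0442]
orientation: [-3.128, -0.29, -0.0]
force: [0.2, -0.5, 0.3]
opening: 0.0205
```

>>> {"fn": "carry_out", "kwargs": {
  "steps": [
    {"xyz": [0, 0, 2], "rot": [0, 0, 0]},
    {"xyz": [0, 0, 5], "rot": [0, 0, 0]},
    {"xyz": [0, 0, 8], "rot": [0, 0, 0]},
    {"xyz": [0, 0, 11], "rot": [0, 0, 0]},
    {"xyz": [0, 0, 11], "rot": [0, 0, 0]}
  ]
}}

```text
t: 12.85
tool_pos: [0.4959, 0.1757, 0.1594]
orientation: [-3.127, -0.289, -0.013]
force: [0.7, -0.3, 0.4]
opening: 0.0204
```

Run:
```python
from h import *
im=read_camera("side")[:,:,::-1]; b=cv2.resize(im[170:340,160:360],None,fx=3.5,fy=3.5,interpolation=cv2.INTER_CUBIC)
cv2.imwrite("pics/s11.png",b)
```

```text
(no output)
```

View pics/s11.png

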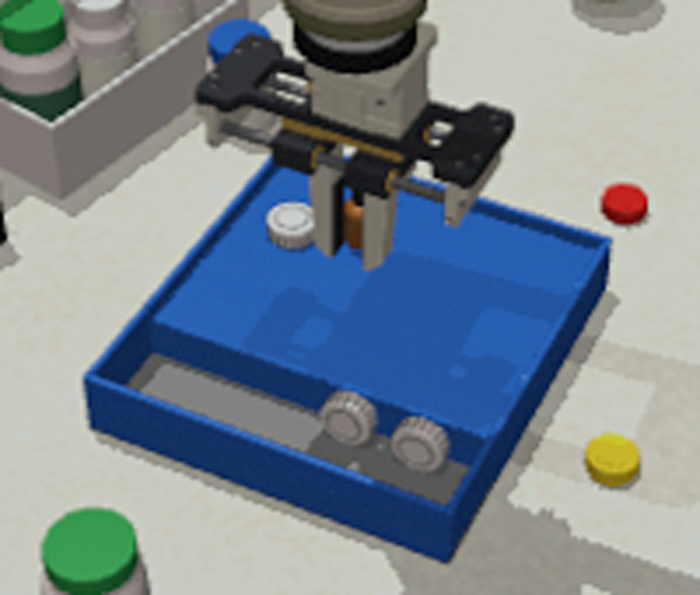

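Cap b is in the trough at (348,417) and the vial is still standing. Moving high over to behind cap a.

>>> {"fn": "carry_out", "kwargs": {
  "steps": [
    {"xyz": [2.1, -2.1, 0], "rot": [0, 0, 0]},
    {"xyz": [4.2, -4.2, 0], "rot": [0, 0, 0]},
    {"xyz": [6.3, -6.3, 0], "rot": [0, 0, 0]},
    {"xyz": [8.4, -8.4, 0], "rot": [0, 0, 0]},
    {"xyz": [10.5, -10.5, 0], "rot": [0, 0, 0]},
    {"xyz": [12.6, -12.6, 0], "rot": [0, 0, 0]},
    {"xyz": [14.7, -14.6, 0], "rot": [0, 0, 0]},
    {"xyz": [14.7, -14.6, 0], "rot": [0, 0, 0]},
    {"xyz": [14.7, -14.6, 0], "rot": [0, 0, 0]}
  ]
}}

```text
t: 13.8
tool_pos: [0.639, 0.0287, 0.1521]
orientation: [-3.128, -0.288, 0.005]
force: [-0.9, -0.2, 0.0]
opening: 0.0205
```

Run:
```python
from h import *
s=read_state(); r=R.from_rotvec(s["orientation"]).as_matrix(); print(s["tool_pos"],r.round(3))
im=read_camera("side")[:,:,::-1]; b=cv2.resize(im[170:340,160:360],None,fx=3.5,fy=3.5,interpolation=cv2.INTER_CUBIC)
cv2.imwrite("pics/s12.png",b)
```

```text
[0.63897824 0.02865206 0.15212778] [[ 0.983  0.182 -0.003]
 [ 0.182 -0.983  0.   ]
 [-0.003 -0.001 -1.   ]]
```

View pics/s12.png

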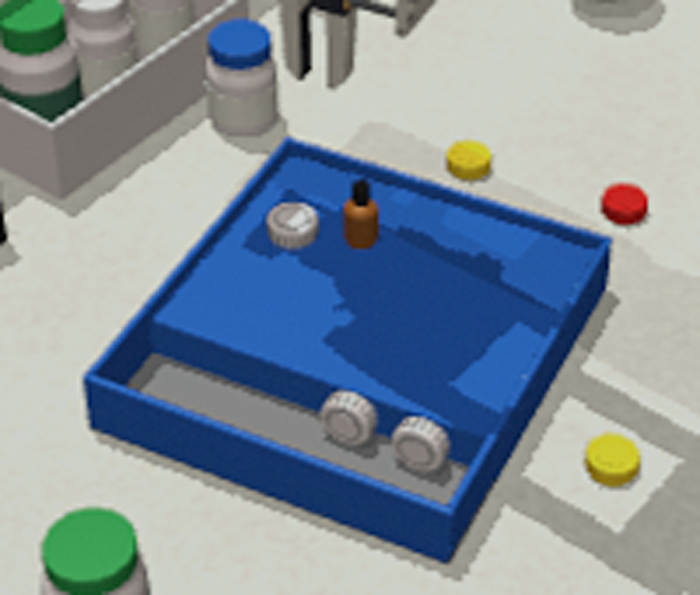

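Cap a at (293,225) and the vial at (361,215) are both in place, and the fingers hang behind cap a. Lowering.

>>> {"fn": "carry_out", "kwargs": {
  "steps": [
    {"xyz": [0, 0, -2], "rot": [0, 0, 0]},
    {"xyz": [0, 0, -4], "rot": [0, 0, 0]},
    {"xyz": [0, 0, -6], "rot": [0, 0, 0]},
    {"xyz": [0, 0, -7.5], "rot": [0, 0, 0]},
    {"xyz": [0, 0, -9], "rot": [0, 0, 0]},
    {"xyz": [0, 0, -10], "rot": [0, 0, 0]},
    {"xyz": [0, 0, -10.5], "rot": [0, 0, 0]},
    {"xyz": [0, 0, -10.8], "rot": [0, 0, 0]},
    {"xyz": [0, 0, -10.8], "rot": [0, 0, 0]}
  ]
}}

```text
t: 14.75
tool_pos: [0.6401, 0.0289, 0.0463]
orientation: [3.128, 0.289, 0.0]
force: [-0.3, -0.3, -0.6]
opening: 0.0204
```

Run:
```python
from h import *
im=read_camera("side")[:,:,::-1]; b=cv2.resize(im[170:340,160:360],None,fx=3.5,fy=3.5,interpolation=cv2.INTER_CUBIC)
cv2.imwrite("pics/s13.png",b)
```

```text
(no output)
```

View pics/s13.png

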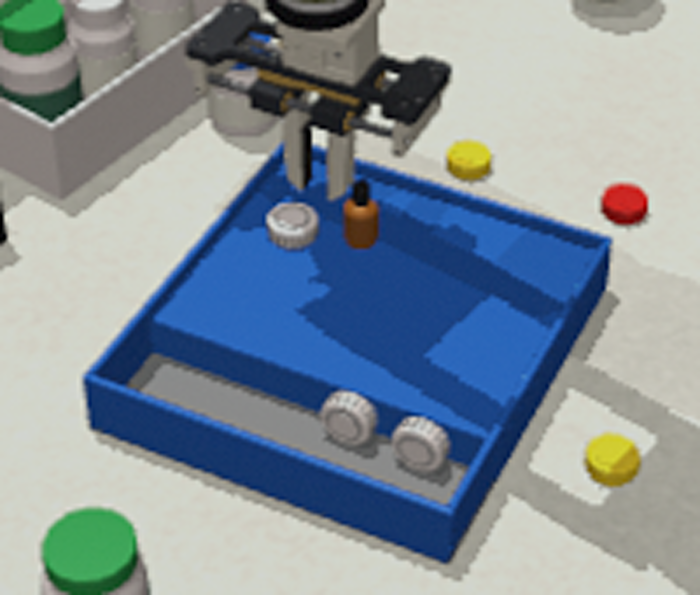

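The fingers are centred behind cap a, with the right finger clear of the vial. Sweeping cap a, 2 mm lower.

>>> {"fn": "carry_out", "kwargs": {
  "steps": [
    {"xyz": [-0.09, 0.49, -0.2], "rot": [0, 0, 0]},
    {"xyz": [-0.18, 0.98, -0.2], "rot": [0, 0, 0]},
    {"xyz": [-0.28, 1.48, -0.2], "rot": [0, 0, 0]},
    {"xyz": [-0.37, 1.97, -0.2], "rot": [0, 0, 0]},
    {"xyz": [-0.46, 2.46, -0.2], "rot": [0, 0, 0]},
    {"xyz": [-0.55, 2.95, -0.2], "rot": [0, 0, 0]},
    {"xyz": [-0.74, 3.93, -0.2], "rot": [0, 0, 0]},
    {"xyz": [-0.92, 4.92, -0.2], "rot": [0, 0, 0]},
    {"xyz": [-1.1, 5.9, -0.2], "rot": [0, 0, 0]},
    {"xyz": [-1.1, 5.9, -0.2], "rot": [0, 0, 0]}
  ]
}}

```text
t: 15.8
tool_pos: [0.6285, 0.0897, 0.0441]
orientation: [-3.128, -0.292, 0.0]
force: [0.2, -0.2, 0.1]
opening: 0.0206
```

Run:
```python
from h import *
im=read_camera("side")[:,:,::-1]; b=cv2.resize(im[170:340,160:360],None,fx=3.5,fy=3.5,interpolation=cv2.INTER_CUBIC)
cv2.imwrite("pics/s14.png",b)
```

```text
(no output)
```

View pics/s14.png

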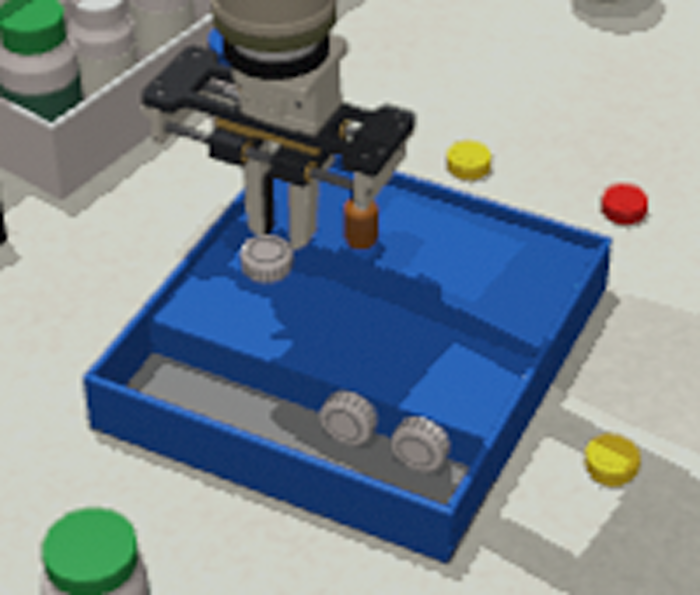

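Cap a at (266,258) is sliding and the vial base at (361,240) hasn't moved. The gripper foot only overlaps the vial in this view. Continuing.

>>> {"fn": "carry_out", "kwargs": {
  "steps": [
    {"xyz": [-0.18, 0.98, 0], "rot": [0, 0, 0]},
    {"xyz": [-0.37, 1.97, 0], "rot": [0, 0, 0]},
    {"xyz": [-0.55, 2.95, 0], "rot": [0, 0, 0]},
    {"xyz": [-0.74, 3.93, 0], "rot": [0, 0, 0]},
    {"xyz": [-0.92, 4.92, 0], "rot": [0, 0, 0]},
    {"xyz": [-1.1, 5.9, 0], "rot": [0, 0, 0]},
    {"xyz": [-1.29, 6.88, 0], "rot": [0, 0, 0]},
    {"xyz": [-1.38, 7.37, 0], "rot": [0, 0, 0]},
    {"xyz": [-1.47, 7.86, 0], "rot": [0, 0, 0]},
    {"xyz": [-1.57, 8.36, 0], "rot": [0, 0, 0]}
  ]
}}

```text
t: 16.85
tool_pos: [0.6132, 0.1717, 0.0441]
orientation: [3.128, 0.289, 0.0]
force: [0.3, -0.3, 0.3]
opening: 0.0207
```

>>> {"fn": "carry_out", "kwargs": {
  "steps": [
    {"xyz": [-0.09, 0.49, 0], "rot": [0, 0, 0]},
    {"xyz": [-0.18, 0.98, 0], "rot": [0, 0, 0]},
    {"xyz": [-0.28, 1.48, 0], "rot": [0, 0, 0]},
    {"xyz": [-0.37, 1.97, 0], "rot": [0, 0, 0]},
    {"xyz": [-0.46, 2.46, 0], "rot": [0, 0, 0]},
    {"xyz": [-0.5, 2.7, 0], "rot": [0, 0, 0]},
    {"xyz": [-0.5, 2.7, 0], "rot": [0, 0, 0]}
  ]
}}

```text
t: 17.55
tool_pos: [0.6081, 0.1989, 0.0441]
orientation: [-3.128, -0.29, 0.0]
force: [-0.3, 0.0, -0.4]
opening: 0.0203
```

>>> {"fn": "carry_out", "kwargs": {
  "steps": [
    {"xyz": [0, 0, 2], "rot": [0, 0, 0]},
    {"xyz": [0, 0, 5], "rot": [0, 0, 0]},
    {"xyz": [0, 0, 9], "rot": [0, 0, 0]},
    {"xyz": [0, 0, 13], "rot": [0, 0, 0]},
    {"xyz": [0, 0, 16], "rot": [0, 0, 0]},
    {"xyz": [0, 0, 16], "rot": [0, 0, 0]}
  ]
}}

```text
t: 18.15
tool_pos: [0.6113, 0.199, 0.211]
orientation: [-3.127, -0.289, -0.016]
force: [0.6, -0.7, 0.8]
opening: 0.0204
```

Run:
```python
from h import *
im=read_camera("side")[:,:,::-1]; b=cv2.resize(im[170:340,160:360],None,fx=3.5,fy=3.5,interpolation=cv2.INTER_CUBIC)
cv2.imwrite("pics/s15.png",b)
```

```text
(no output)
```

View pics/s15.png

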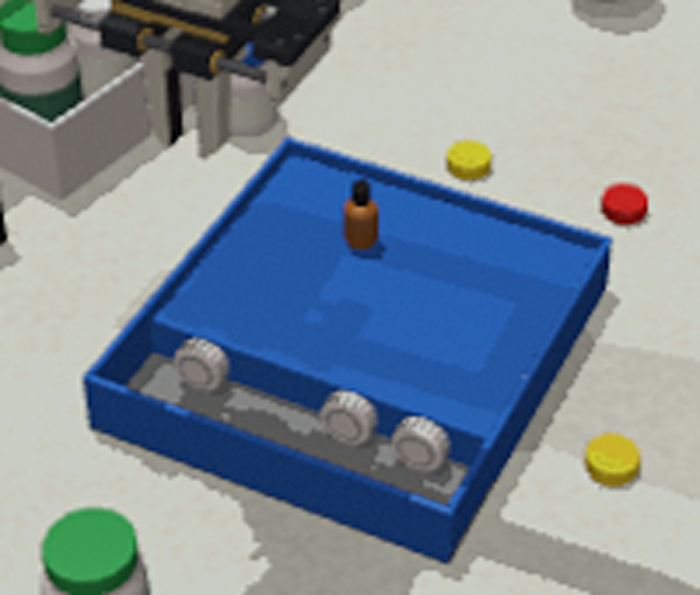

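All three caps are in the trough at (202,365), (348,418) and (420,443), leaning against its inner step, and the vial stands where it was. I'll move the arm aside for a final check from above.

>>> {"fn": "carry_out", "kwargs": {
  "steps": [
    {"xyz": [-2, -4, 0], "rot": [0, 0, 0]},
    {"xyz": [-4, -8, 0], "rot": [0, 0, 0]},
    {"xyz": [-6, -12, 0], "rot": [0, 0, 0]},
    {"xyz": [-8, -16, 0], "rot": [0, 0, 0]},
    {"xyz": [-10, -20, 0], "rot": [0, 0, -5]},
    {"xyz": [-12, -24, 0], "rot": [0, 0, -10]},
    {"xyz": [-14, -28, 0], "rot": [0, 0, -15]},
    {"xyz": [-16, -32, 0], "rot": [0, 0, -20]},
    {"xyz": [-18, -36, 0], "rot": [0, 0, -25]},
    {"xyz": [-20, -40, 0], "rot": [0, 0, -30]}
  ]
}}

```text
t: 19.2
tool_pos: [0.4063, -0.2025, 0.2026]
orientation: [-3.095, 0.536, 0.003]
force: [0.3, -1.1, 0.4]
opening: 0.0205
```

>>> {"fn": "carry_out", "kwargs": {
  "steps": [
    {"xyz": [-1, -4, 0], "rot": [0, 0, -6]},
    {"xyz": [-2, -8, 0], "rot": [0, 0, -12]},
    {"xyz": [-3, -12, 0], "rot": [0, 0, -18]},
    {"xyz": [-4, -16, 0], "rot": [0, 0, -24]},
    {"xyz": [-4, -16, 0], "rot": [0, 0, -24]},
    {"xyz": [-4, -16, 0], "rot": [0, 0, -24]}
  ]
}}

```text
t: 19.8
tool_pos: [0.367, -0.3615, 0.2023]
orientation: [-2.916, 1.164, 0.004]
force: [-0.5, -0.2, -0.2]
opening: 0.0208
```

Run:
```python
from h import *
o=np.array([.5394,.0945]);y=.185;X=np.array([np.cos(y),np.sin(y)]);Y=np.array([-X[1],X[0]])
t=read_camera("top")[:,:,::-1];s=read_camera("side")[:,:,::-1]
cv2.imwrite("pics/t16.png",cv2.resize(t[140:320,90:350],None,fx=3,fy=3,interpolation=cv2.INTER_CUBIC)); cv2.imwrite("pics/s16.png",s)
h=cv2.cvtColor(t,cv2.COLOR_BGR2HSV); m=(h[...,1]<60)&(h[...,2]>150); n=np.zeros_like(m); n[170:285,165:225]=m[170:285,165:225]
for b in blobs(n,30):
    for z in (.025,): d=onz("top",*b[1],z)[:2]-o; print("top",b[0],b[1],(d@X).round(3),(d@Y).round(3))
for u,v in ((202,365),(348,418),(420,443)):
    d=onz("side",160+u/3.5,170+v/3.5,.025)[:2]-o; print("side",(d@X).round(3),(d@Y).round(3))
h=cv2.cvtColor(t,cv2.COLOR_BGR2HSV); m=((h[...,0]<20)|(h[...,0]>165))&(h[...,1]>60)|(h[...,2]<50); n=np.zeros_like(m); n[185:205,245:270]=m[185:205,245:270]
print("vial",blobs(n,10), "before 257.9,194.2")
```

```text
top 49 [193.7 188.3] 0.09 0.105
top 898 [170.4 250.8] -0.057 0.19
top 51 [202.  233.9] -0.031 0.104
top 52 [205.6 255.3] -0.086 0.105
top 57 [216.6 282.9] -0.159 0.09
side 0.084 0.103
side -0.033 0.103
side -0.087 0.102
vial [(np.int32(43), array([257.9, 194.3]), array([253, 189,  10,   9], dtype=int32))] before 257.9,194.2
```

View pics/t16.png

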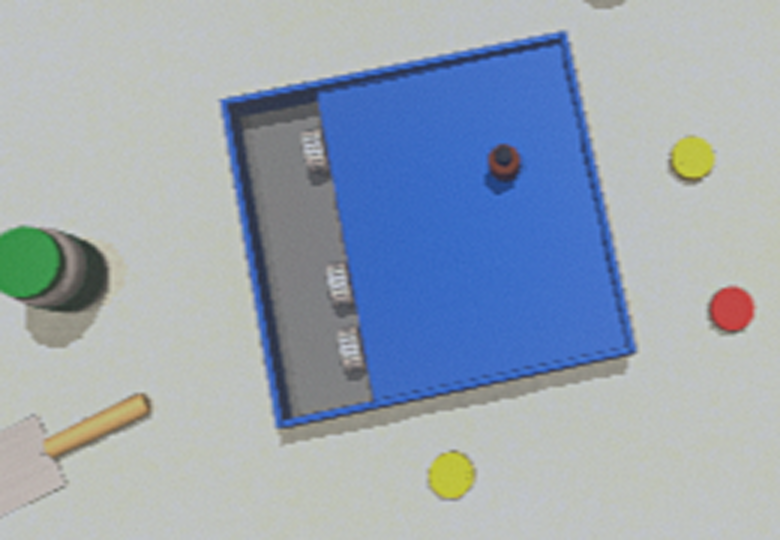

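View pics/s16.png

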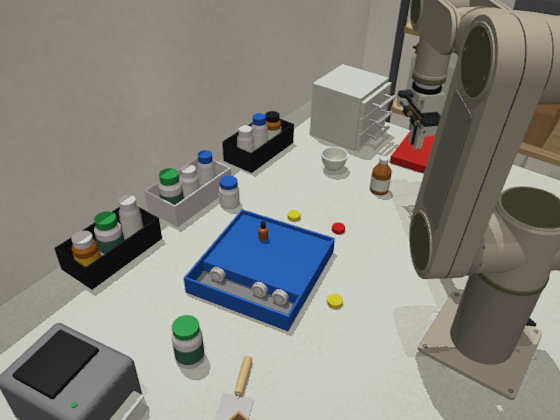

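All three caps stand on their rims on the trough floor, with centres about 13 mm beyond the edge and about 25 mm high. The vial hasn't moved, the counter objects are in place and the arm is clear. Handing in.

```bash
python3 -c "
from plant import *
print(read_state()['t'],close_job())"
```

```text
the job is handed in; nothing more can be done
19.9 None
```

I swept all three white caps across the board with the fingertips and over the open edge into the trough, one straight stroke each, and handed the job in at 19.9 s. I didn't pinch, lift or press any of them, and the force readings stayed around 1 N.

- **Final check:** both cameras show all three caps in the trough, at tray x of about 87, -32 and -87 mm, y about 103 mm. They are not lying flat: each stands on its rim, leaning against the trough's inner step.
- **Left alone:** the vial is within 0.1 px of where it started and standing. In the last pictures the other counter objects and the red and yellow look-alikes appear untouched by eye; I only measured the vial. The arm was clear of everything at hand-in.
- **Disagreement:** the images showed the fingertips about 17 mm higher than the reported TCP height and `nose_length` imply. Because of this, the first stroke at cap c passed over it without touching. I then lowered the arm in small steps while watching the force, and swept at a reported height of about 0.044 m.

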